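# Seat a specimen plate on the locating pins of a centring stage

## Task

Mount the loose specimen plate on the microscope's centring stage: take it by its small vice, rest it lightly on the two locating pins and slide it about until both holes drop over them and it sits fully down, then swing the retaining clip over it as far as it goes and let go. Be gentle: the stage is delicate and must never be loaded with more than 40 N. Leave the dish, phone and screwdriver where they are.

Things in the scene. Friction and masses are not known exactly. Their poses are not given: they have to be found in the camera images.
- plate_vice (a point): The grip point of the loose specimen plate: middle of its steel vice, 24 mm above the plate's underside, z up. The vice is a block fixed on the plate's middle, 24 mm (x) by 44 mm (y), its top 42 mm above the underside; grip it across its 24 mm. A thumbscrew on its +y end reaches y = 36 mm.
- plate: Loose aluminium plate, origin at the centre of its underside, 92 mm (x) by 138 mm (y) by 6 mm, 0.2 to 0.5 kg with its vice, lying flat on the bench at the start. Through holes on its y axis: a round one 11.5 mm across at y = -48 mm; a slot 11.5 (x) by 15.5 mm (y) at y = +48 mm. Either hole may go on either pin (half a turn makes no difference).
- stage: Fixed stage, origin on the bench under its nominal seat, z up. Grey base 140 mm (x) by 200 mm (y, -85 to +115) by 20 mm; micrometers, below seat height, stick out to x = 118 and y = -131 mm. On it two stacked slides, the upper a dark steel carriage 86 mm (x) by 120 mm (y) by 10 mm: its top is the seat, 42 mm above the bench. The slides are stiff and stay put.
- seat (a point): NOMINAL seat centre, on the seat's surface, stage axes. Two fixed pins, 10 mm across, stand 10 mm above the seat at the carriage's centre +48 and -48 mm in y, tops bevelled to 7.6 mm over 1.5 mm. The carriage and pins really are up to 6 mm off this point in x and in y, not turned: NOT measured, to be felt or seen. Seated, the vice point is 24 mm above the seat; on the pins' tops, 34 mm.
- clip_pivot (a point): Axis of the retaining clip, on a fixed post 18 mm across: x = -32, y = +92, z = +8 mm from the seat point in the stage's axes. This is the height of the underside of the clip's arm, which passes 2 mm above the top of the seated plate.
- clip_peg (a point): Middle of the clip's upright dark peg, 10 mm across and 24 mm high (12 mm either way from here), on the end of the clip's flat steel arm (14 mm wide, 6 mm thick), 46 mm from the pivot axis. The peg's top is 38 mm above the seat.
- clip (a joint): Angle of the clip, rad, growing anticlockwise from above. At 0 its arm points 2.64 rad anticlockwise from the stage's +x axis, clear of the plate; it starts at 0 to 0.5. At 2.07 it meets its stop, the arm pointing along the stage's -y over the plate's corner. It stays where left; pushing the peg takes about 3 N.
- dish_mid (a point): Bystander: middle of an empty open glass dish, 55 mm across, 13 mm high.
- phone_mid (a point): Bystander: middle of a telephone lying flat, 150 by 72 by 8 mm.
- driver_grip (a point): Bystander: the handle of a small screwdriver, 150 mm long, lying on the bench.
Mind the look-alikes: they are no part of the job. Several things look just like the plate: the one meant starts farthest to the robot's left.

How it is judged (in metres and radians):
On the way, in this order (a step that is already met when the one before it is completed fails the run):
1. the plate has dropped over both pins and sits flat on the seat, the clip still open (z of plate_vice in the frame of seat between 0.021 and 0.0258 m and horizontal distance between plate_vice and seat below 0.012 m and angle between plate_vice's own z axis and vertical below 0.03 rad and angle between the y axis of plate_vice and the y axis of seat, either way round below 0.06 rad and value of joint clip below 1.2 rad), for 0.2 s.
2. the clip is swung over the seated plate to its stop (value of joint clip above 1.95 rad), for 0.2 s.
At the end, for the whole second after the job is handed in: The plate lies still, flat on the seat (within 1.8 mm of its seated height, tilted less than 0.03 rad, its long axis within 0.06 rad of the stage's, its vice within 12 mm of the nominal seat centre) with both pins through its holes, and the clip is swung over it to within 0.12 rad of its stop (z of plate_vice in the frame of seat between 0.021 and 0.0258 m and horizontal distance between plate_vice and seat below 0.012 m and angle between plate_vice's own z axis and vertical below 0.03 rad and angle between the y axis of plate_vice and the y axis of seat, either way round below 0.06 rad and value of joint clip above 1.95 rad and linear speed of plate below 0.01 m/s); the robot touches nothing.
It fails at once if the stage, its pins or its clip are loaded with more than 40 N (contact force between stage and anything else above 40 N).
It fails at once if the dish, phone or screwdriver is moved more than 15 mm (distance of any of dish_mid, phone_mid, driver_grip from where it was at the start of the episode above 0.015 m).
It also fails if it takes over 72 s, if anything falls off the work surface, if the arm or the gripper's body presses on something with over 40 N, if the wrist force passes 120 N, or if a joint passes its speed limit or range.

## Robot

A 6-joint arm with a two-finger parallel gripper is mounted at the origin on the work surface. World frame = base frame: x ahead of the robot, y to its left, z up, the work surface at z = 0. Lengths are in mm, angles in rad, forces in N, time in s.
With the tool pointing down it reaches from about 275 to 750 mm from the base axis. Payload 10.2 kg.
Tool frame: the origin (TCP) lies at the very end of the fingers, on their centre line; the grasp point (between the pads) lies 19 mm behind it; z points along the fingers, y is the line along which they close (so a half turn about z gives the same grasp; the last joint's range is limited). The gripper opens to 85 mm and grips with 20 to 120 N. Pads are 22 mm wide; open, the fingers measure 114 mm over their backs; the gripper's body (76 mm by 85 mm) begins 54 mm behind the grasp point. The pads swing forward as they close: fully open they stand 13 mm farther back than shut.
Start: joints at [-1.342, 0.313, 1.498, -0, 1.331, -0.223], TCP at [229.196, -472.335, 231.294] pointing down, gripper open.
Joint ranges: [-2.94, 2.94], [-0.97, 2.17], [0.19, 2.56], [-1.23, 4.37], [0.02, 3.11], [-2.88, 2.88]. Speed limits (rad/s): [2.39, 2.39, 3.01, 3.14, 3.14, 3.14].

## Interface

Orientations are given as a unit quaternion [w, x, y, z].
In Python, from rig import ctrl, vision gives the robot as it stands. The module is installed in compiled form; this text tells all that it offers.
- The arm moves only by the tool play_rows, never from a script. Its arguments are lists of equal length, an entry for each row: "translation": the shift along the tool's x, y, z in m, a list of three; "rotation": the turn, a rotation vector about the tool's x, y, z in rad, a list of three; "gripper": the gripper's target within -1 to 1 (shut at 1, half-way at 0, fully open at -1). A call has 1 to 10 rows; each row is the pose to reach, as a shift and turn from the pose commanded when the call began, along the tool's axes at that moment; what a row does not reach only later rows make up. A row lasts 1/8 s, in which the tool goes at most 62.5 mm and 10.7 degrees, less where a joint would pass 70% of its speed; a pose out of reach is approached as far as the arm can. A call with a gripper value outside its range is refused whole. The fingers move at their own pace and stop on an object; "force" is the grip in N (left out, the last holds). Time passes only in rows, so rows that repeat a pose let the fingers close. It gives the time, the measured TCP pose, the force, the opening and the grip force at its end, in the units of the state.
- ctrl.sense(): the state, without advancing time (a new reading comes with each control period).
- vision.capture(name): name is "scene" or "top" or "wrist"; returns a dict with "pixels" (480x640x3 uint8, red, green, blue), "vfov" (degrees; the focal length in pixels is half the picture's height over the tangent of half this angle, whatever the lens; pixels are square), "cx", "cy" (the principal point, pixels), "k1" (the pictures are not rectified: a ray, as slopes to the right and down, at radius r is drawn at 1 + k1 r^2 times it, then the intrinsics apply), "rvec" (rotation vector, rad) and "tvec" (3), from world to camera coordinates, as OpenCV has them; the wrist camera has in their place "mount" (4x4, takes a point from camera to tool coordinates, whose origin is the TCP and whose axes are the flange's). Camera axes: x right, y down, z forward; pixel columns grow to the right and rows downward; lengths in mm; the calibration is good to about 2 mm. A picture is of the moment at which its call begins: read the wrist's pose just before it. There is no depth.
- ctrl.finish_job(): hands the job in; it is judged then, once.
The state is a dict: "time_s": time; "joints": joint angles; "dq": joint speeds; "tau": joint torques, N m; "eef_pos": TCP position; "ee_rot": TCP orientation; "force": force on the tool from outside, world axes, zero at the start; "wrist_torque": the same for the moment, N m; "grip_width": opening from 0.0 (shut) to 1.0 (fully open); "grip_force": force on a finger pad.
Only numpy, scipy, OpenCV 4.12 (cv2) and the standard library are available. Lean on these libraries where they do the work, as an engineer would, in place of code of your own. Each camera call takes 0.05 s, during which the arm holds its last target. There are 200 camera calls.

## Working session

There is one attempt and no reset: what is moved stays moved. The work goes in short steps, Python scripts to look and compute and a tool call to move; the robot and the scene stay as the last step left them, time stands still between calls to the robot, and variables do not carry over. Pictures are saved under pics/ and viewed, at most 10 in all, crops included, and the job is handed in when it is done.

Besides the shell and the picture viewer there is one more tool, called as name(argument=value, ...), one argument or row to a line, values as JSON. play_rows: Moves the arm, as the interface text tells. Its arguments: {"type":"object","properties":{"translation":{"type":"array"},"rotation":{"type":"array"},"gripper":{"type":"array"},"force":{"type":"number"}},"required":["translation","rotation","gripper"]}

```bash
mkdir -p pics; ls
cat > h.py <<'E'
import numpy as np, cv2
from rig import ctrl, vision
def K(d):
    f=240/np.tan(np.radians(d['vfov'])/2); return f
def ray(d,u,v,st=None):
    f=K(d); x=np.array([(u-d['cx'])/f,(v-d['cy'])/f]); s=x.copy()
    for _ in range(20): s=x/(1+d['k1']*(s@s))
    r=np.array([s[0],s[1],1.])
    if 'mount' in d:
        M=np.array(d['mount']); R=q2R(st['ee_rot'])
        return R@M[:3,3]+np.array(st['eef_pos']), R@M[:3,:3]@r
    R=cv2.Rodrigues(np.array(d['rvec'],float))[0]; t=np.array(d['tvec'],float).ravel()
    return -R.T@t, R.T@r
def q2R(q):
    from scipy.spatial.transform import Rotation as Ro
    return Ro.from_quat([q[1],q[2],q[3],q[0]]).as_matrix()
def onz(d,u,v,z,st=None):
    o,r=ray(d,u,v,st); return o+r*(z-o[2])/r[2]
def proj(d,p,st=None):
    p=np.array(p,float)
    if 'mount' in d:
        M=np.array(d['mount']); R=q2R(st['ee_rot'])
        c=M[:3,:3].T@(R.T@(p-np.array(st['eef_pos']))-M[:3,3])
    else:
        c=cv2.Rodrigues(np.array(d['rvec'],float))[0]@p+np.array(d['tvec'],float).ravel()
    s=c[:2]/c[2]; s=s*(1+d['k1']*(s@s)); return s*K(d)+[d['cx'],d['cy']]
def snap(n,f):
    st=ctrl.sense(); d=vision.capture(n); cv2.imwrite('pics/'+f+'.png',d['pixels'][:,:,::-1])
    import pickle; pickle.dump((d,st),open('pics/'+f+'.pkl','wb')); return d,st
def load(f):
    import pickle; return pickle.load(open('pics/'+f+'.pkl','rb'))
E
python3 - <<'E'
from h import *
for n in('top','scene'):
    d,s=snap(n,n+'1'); print(n,ray(d,320,240),d['vfov'],d['k1'])
print(s)
E
```

```text
pics
top (array([4.14400089e+02, 6.31476013e-01, 1.06143368e+03]), array([ 0.12674332, -0.00431618, -0.99195804])) 55.36973478346113 -0.03534364304350735
scene (array([1301.28447344, -507.14923081, 1004.67991939]), array([-0.59036258,  0.37249646, -0.71637514])) 49.69700731718279 -0.0992296256927995
{'time_s': 0.05, 'joints': array([-1.34239029e+00,  3.13434497e-01,  1.49841779e+00,  2.34086986e-05,
        1.33101905e+00, -2.23392453e-01]), 'dq': array([ 1.12777746e-03, -2.42397523e-03, -7.89044154e-04,  9.08835010e-04,
       -1.90323780e-04, -1.32801483e-05]), 'tau': array([ 3.70122318e-03, -4.13355768e+01, -2.60479921e+01, -1.20650484e-04,
        2.91559241e-03,  7.07622974e-06]), 'eef_pos': array([ 229.14584103, -472.07096598,  230.75027742]), 'ee_rot': array([-6.39367702e-04,  9.74593511e-01,  2.23980089e-01,  9.76498928e-06]), 'force': array([ 0.23823817, -0.32642419,  0.31156474]), 'wrist_torque': array([ 0.01890386, -0.02255978, -0.02657314]), 'grip_force': 0.0, 'grip_width': 1.0033231684416433}
```

View pics/top1.png

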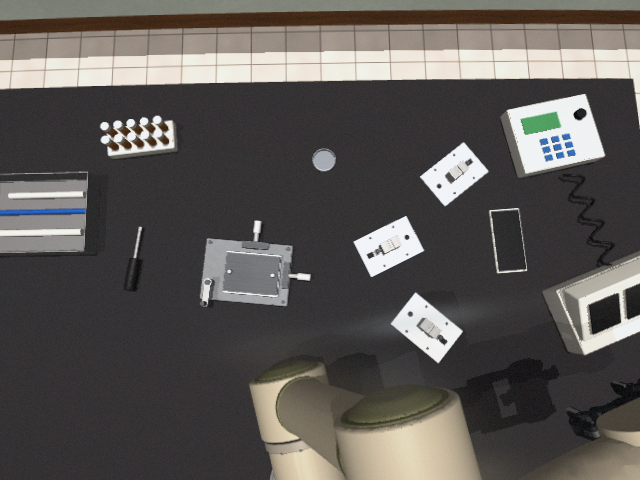

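View pics/scene1.png

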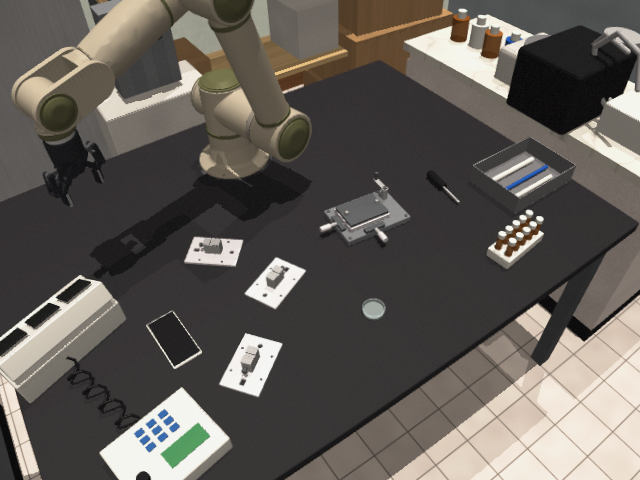

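The top picture shows three candidate plates: (389,246), (454,174) and (427,327). World +y is to the left in this image, so the one meant is (389,246). The stage is at (250,272), with its clip post at lower left around (207,290). The dish is at (324,160), the phone at (508,240) and the screwdriver at (133,270).

Run:
```python
from h import *
d,s=load('top1'); im=d['pixels']; g=im.min(axis=2)
m=(g>150).astype(np.uint8)
cs,_=cv2.findContours(m,0,1)
for c in cs:
    a=cv2.contourArea(c)
    if a>1200 and a<4500:
        P=np.array([onz(d,u,v,6)[:2] for u,v in c[:,0].astype(float)],np.float32)
        r=cv2.minAreaRect(P); print('plate?',cv2.minAreaRect(c)[0],r)
# stage outline
hsv=cv2.cvtColor(im,cv2.COLOR_RGB2GRAY)
x=hsv[225:320,190:320]; 
m=((hsv>62)&(hsv<175)).astype(np.uint8); m[:225]=0;m[320:]=0;m[:,:190]=0;m[:,320:]=0
m=cv2.morphologyEx(m,2,np.ones((5,5))); 
c=max(cv2.findContours(m,0,1)[0],key=cv2.contourArea)
P=np.array([onz(d,u,v,20)[:2] for u,v in c[:,0].astype(float)],np.float32)
print('stage',cv2.contourArea(c),cv2.minAreaRect(P))
a=cv2.resize(im[205:285,345:435],(0,0),fx=4,fy=4,interpolation=2); b=cv2.resize(im[215:315,190:320],(0,0),fx=3.2,fy=3.2,interpolation=2)
o=np.zeros((320,360+416,3),np.uint8);o[:,:360]=a;o[:,360:]=b
cv2.imwrite('pics/crop1.png',o[:,:,::-1])
# wanted candidate
for p in[(389,246),(454,174),(427,327)]: print(p,onz(d,*p,6).round())
```

```text
plate? (304.0, 460.0) ((61.80156707763672, 40.31114196777344), (114.52330780029297, 80.57115936279297), 88.90835571289062)
plate? (426.4340515136719, 327.35369873046875) ((344.880615234375, -242.45750427246094), (138.91793823242188, 92.70179748535156), 49.395870208740234)
plate? (610.75439453125, 305.3106689453125) ((385.7507629394531, -679.2515869140625), (157.67889404296875, 222.55914306640625), 19.941059112548828)
plate? (245.31573486328125, 274.06390380859375) ((473.7021484375, 168.8440704345703), (198.13836669921875, 148.31240844726562), 83.84474182128906)
plate? (388.4000244140625, 245.8000030517578) ((533.1588745117188, -162.75732421875), (91.59037017822266, 138.88580322265625), 25.204240798950195)
plate? (453.8682556152344, 173.72518920898438) ((702.9994506835938, -326.41326904296875), (92.5819091796875, 139.17343139648438), 37.178077697753906)
plate? (136.96372985839844, 134.86436462402344) ((813.4161987304688, 433.5462951660156), (87.09010314941406, 176.01528930664062), 5.80181884765625)
stage 5058.0 ((479.27947998046875, 165.77398681640625), (201.282470703125, 141.46722412109375), 83.99723052978516)
(389, 246) [ 532. -164.    6.]
(454, 174) [ 702. -326.    6.]
(427, 327) [ 345. -244.    6.]
```

View pics/crop1.png

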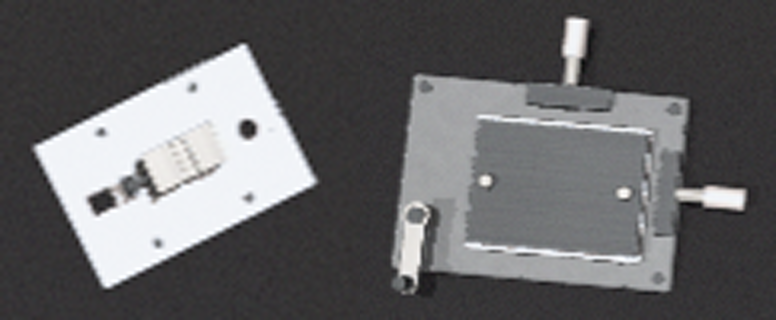

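The left crop confirms the chosen plate, with the vice in its middle and the thumbscrew towards +y/−x. The right crop shows the stage pins near (229,272) and (273,275) in the top image, and the clip arm pointing to −x. I'll look at the stage from above with the wrist camera first.

```bash
cat >> h.py <<'E'
def plan(pos,yaw_y):
    """tool-frame shift (m) and turn for tool pointing down, tool y at world angle yaw_y deg"""
    from scipy.spatial.transform import Rotation as Ro
    s=ctrl.sense(); R=q2R(s['ee_rot']); a=np.radians(yaw_y)
    y=np.array([np.cos(a),np.sin(a),0]); z=np.array([0,0,-1.]); x=np.cross(y,z)
    T=np.c_[x,y,z]; t=R.T@(np.array(pos)-s['eef_pos'])/1000
    rv=Ro.from_matrix(R.T@T).as_rotvec()
    print('T',t.round(4),'R',rv.round(4),'yaw_y',np.degrees(np.arctan2(R[1,1],R[0,1])).round(2)); return t,rv
E
python3 - <<'E'
from h import *
d=vision.capture('wrist'); print(d['vfov'],d['k1'],np.array(d['mount']).round(3))
t,_=load('top1')
for p in[(229.4,271.6),(272.5,275.3)]: print(onz(t,*p,52))
plan([478,151,280],-6)
E
```

```text
70.56142755443821 0.005762380645841197 [[-1.00000e-03 -9.49000e-01 -3.16000e-01  8.09560e+01]
 [ 1.00000e+00 -1.00000e-03  0.00000e+00  7.82000e-01]
 [-1.00000e-03 -3.16000e-01  9.49000e-01 -1.42482e+02]
 [ 0.00000e+00  0.00000e+00  0.00000e+00  1.00000e+00]]
[476.72884899 197.34127242  52.        ]
[466.91488295 102.26184279  52.        ]
T [ 0.496  -0.452  -0.0486] R [-7.0000e-04 -6.0000e-04 -1.0142e+00] yaw_y -64.11
```

play_rows(
  translation=[
    [0.2,-0.18,-0.02],
    [0.4,-0.36,-0.03],
    [0.496,-0.452,0],
    [0.496,-0.452,0.03],
    [0.496,-0.452,0.06],
    [0.496,-0.452,0.08],
    [0.496,-0.452,0.08],
    [0.496,-0.452,0.08],
    [0.496,-0.452,0.08],
    [0.496,-0.452,0.08],
  ],
  rotation=[
    [0,0,-0.3],
    [0,0,-0.6],
    [0,0,-0.9],
    [0,0,-1.014],
    [0,0,-1.014],
    [0,0,-1.014],
    [0,0,-1.014],
    [0,0,-1.014],
    [0,0,-1.014],
    [0,0,-1.014],
  ],
  gripper=[-1,-1,-1,-1,-1,-1,-1,-1,-1,-1],
)

```text
time_s: 1.4
eef_pos: [458.8, 103.3, 161.8]
ee_rot: [0.0, 0.743, 0.669, 0.0]
force: [1.1, -1.4, 0.9]
grip_width: 0.998
grip_force: 0.0
```

play_rows(
  translation=[
    [0,0,0],
    [0,0,0],
  ],
  rotation=[
    [0,0,0],
    [0,0,0],
  ],
  gripper=[-1,-1],
)

```text
time_s: 1.65
eef_pos: [458.1, 100.9, 162.0]
ee_rot: [-0.0, 0.743, 0.669, -0.0]
force: [0.2, -0.7, 0.2]
grip_width: 0.994
grip_force: 0.0
```

Run:
```python
from h import *
d,s=snap('wrist','w1'); print(s['time_s'],s['eef_pos'],s['force'],s['dq'].max())
for p in[(476.7,197.3,52),(466.9,102.3,52)]: print(proj(d,p,s))
```

```text
1.65 [458.10921388 100.90330201 162.03616269] [ 0.17570674 -0.74691102  0.22945768] 0.004422804654143788
[330.3943027   96.98888304]
[329.38882471 229.41279129]
```

View pics/w1.png

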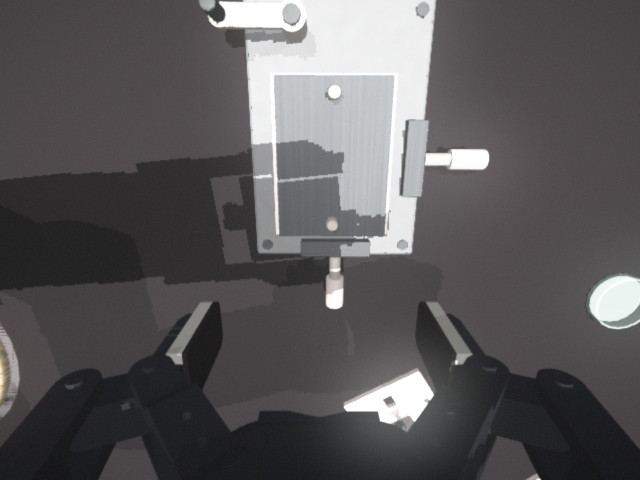

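The wrist view shows the pins at about (334,92) and (332,224), the clip pivot at (291,13) and the peg at (210,5). I'll refine the pins by segmentation and plan the plate approach.

Run:
```python
from h import *
d,s=load('w1'); g=cv2.cvtColor(d['pixels'],cv2.COLOR_RGB2GRAY)
Q=[]
for u,v in[(334,92),(332,224)]:
    w=g[v-14:v+15,u-14:u+15].astype(float); t=(np.median(w)+w.max())/2
    n,l,st,c=cv2.connectedComponentsWithStats((w>t).astype(np.uint8))
    i=1+np.argmax(st[1:,4]); uv=c[i]+[u-14,v-14]; p=onz(d,*uv,51.5,s); Q.append(p); print(uv,st[i],p)
Q=np.array(Q); e=Q[0]-Q[1]; print(np.linalg.norm(e),np.degrees(np.arctan2(e[1],e[0]))-90,Q.mean(0))
print('pivot top',onz(d,291,13,56,s),'peg top',onz(d,210,5,80,s))
plan([545,-188,150],25.2)
```

```text
[334.24806202  91.02325581] [  8   7  13  13 129] [479.70973283 200.82732176  51.5       ]
[331.89010989 224.85714286] [ 9 10 11 11 91] [469.18616043 105.62730181  51.5       ]
95.77990067824885 -6.307962954983964 [474.44794663 153.22731178  51.5       ]
pivot top [456.42527939 248.49634362  56.        ] peg top [412.30046663 250.61194559  80.        ]
T [-0.2776  0.1168  0.0124] R [-0.000e+00  2.000e-04 -5.458e-01] yaw_y -6.07
```

play_rows(
  translation=[
    [-0.06,0.026,0],
    [-0.12,0.052,0],
    [-0.18,0.078,0],
    [-0.24,0.104,0],
    [-0.294,0.126,0],
    [-0.294,0.126,0],
    [-0.294,0.126,0],
    [-0.294,0.126,0],
  ],
  rotation=[
    [0,0,-0.11],
    [0,0,-0.22],
    [0,0,-0.33],
    [0,0,-0.44],
    [0,0,-0.546],
    [0,0,-0.546],
    [0,0,-0.546],
    [0,0,-0.546],
  ],
  gripper=[-1,-1,-1,-1,-1,-1,-1,-1],
)

```text
time_s: 2.7
eef_pos: [552.4, -203.6, 162.5]
ee_rot: [-0.0, 0.535, 0.845, 0.0]
force: [0.0, 0.8, -0.1]
grip_width: 0.997
grip_force: 0.0
```

Run:
```python
from h import *
d,s=snap('wrist','w2'); print(s['time_s'],s['eef_pos'],abs(s['dq']).max()); print(proj(d,(533,-163,6),s),proj(d,(533,-163,42),s))
g=d['pixels'].min(axis=2); m=(g>120).astype(np.uint8)
for c in cv2.findContours(m,0,1)[0]:
    if cv2.contourArea(c)>4000:
        P=np.array([onz(d,u,v,6,s)[:2] for u,v in cv2.convexHull(c)[:,0].astype(float)],np.float32); print(cv2.boundingRect(c),cv2.minAreaRect(P))
```

```text
2.7 [ 552.42022048 -203.55044642  162.50980837] 0.013323480407980613
[318.5543403  166.72516836] [318.53267024 172.33139291]
(345, 314, 91, 112) ((699.8648071289062, -328.4468078613281), (83.01688385009766, 139.98788452148438), 38.03376388549805)
(264, 78, 115, 164) ((534.2200317382812, -161.3392333984375), (92.9151611328125, 138.56195068359375), 25.09636116027832)
(0, 67, 181, 167) ((346.0044250488281, -240.96902465820312), (139.26136779785156, 92.87462615966797), 49.23257064819336)
```

View pics/w2.png

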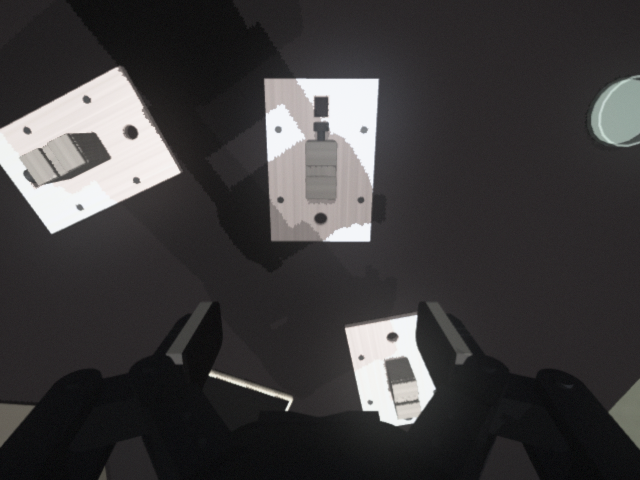

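The wrist view shows the chosen plate centred at about (322,160), with its vice at (321,171). It measures at (534.2, −161.3) with yaw 25.1°, and the top view agrees.

Run:
```python
from h import *
plan([534.2,-161.3,11.5],25.1)
```

```text
T [0.0459 0.0013 0.1511] R [0.0002 0.     0.0036] yaw_y 25.31
```

play_rows(
  translation=[
    [0.046,0.0013,0.03],
    [0.046,0.0013,0.07],
    [0.046,0.0013,0.11],
    [0.046,0.0013,0.13],
    [0.046,0.0013,0.145],
    [0.046,0.0013,0.151],
    [0.046,0.0013,0.151],
    [0.046,0.0013,0.151],
  ],
  rotation=[
    [0,0,0.0036],
    [0,0,0.0036],
    [0,0,0.0036],
    [0,0,0.0036],
    [0,0,0.0036],
    [0,0,0.0036],
    [0,0,0.0036],
    [0,0,0.0036],
  ],
  gripper=[-1,-1,-1,-1,-1,-1,-1,-1],
)

```text
time_s: 3.75
eef_pos: [534.8, -162.4, 12.0]
ee_rot: [0.001, 0.537, 0.844, 0.0]
force: [-0.8, 0.2, 0.1]
grip_width: 0.997
grip_force: 0.0
```

play_rows(
  translation=[
    [0,0,0],
    [0,0,0],
    [0,0,0],
    [0,0,0],
    [0,0,0],
    [0,0,0],
    [0,0,0],
    [0,0,0],
  ],
  rotation=[
    [0,0,0],
    [0,0,0],
    [0,0,0],
    [0,0,0],
    [0,0,0],
    [0,0,0],
    [0,0,0],
    [0,0,0],
  ],
  gripper=[1,1,1,1,1,1,1,1],
  force=60,
)

```text
time_s: 4.75
eef_pos: [534.6, -162.3, 11.4]
ee_rot: [0.0, 0.537, 0.844, 0.0]
force: [0.2, 0.5, 5.1]
grip_width: 0.272
grip_force: 60.5
```

play_rows(
  translation=[
    [0,0,-0.01],
    [0,0,-0.03],
    [0,0,-0.06],
    [0,0,-0.09],
    [0,0,-0.1],
    [0,0,-0.1],
  ],
  rotation=[
    [0,0,0],
    [0,0,0],
    [0,0,0],
    [0,0,0],
    [0,0,0],
    [0,0,0],
  ],
  gripper=[1,1,1,1,1,1],
)

```text
time_s: 5.5
eef_pos: [534.1, -162.1, 110.8]
ee_rot: [-0.0, 0.537, 0.844, -0.0]
force: [0.1, 0.2, -4.3]
grip_width: 0.271
grip_force: 59.7
```

Run:
```python
from h import *
s=ctrl.sense(); print(s['eef_pos'],s['force'],s['wrist_torque'],s['grip_width'])
plan([474.3,152.1,110],-6.1)
```

```text
[ 534.10672986 -162.1447601   110.80131982] [ 0.13619806  0.20824262 -4.31246362] [ 0.02540254 -0.0049998  -0.01256304] 0.2709334718801465
T [0.31   0.0789 0.0009] R [-5.000e-04 -3.000e-04  5.438e-01] yaw_y 25.06
```

play_rows(
  translation=[
    [0.04,0.01,0],
    [0.09,0.022,0],
    [0.14,0.035,0],
    [0.19,0.048,0],
    [0.24,0.06,0],
    [0.28,0.07,0],
    [0.3,0.076,0],
    [0.31,0.079,0],
    [0.31,0.079,0],
    [0.31,0.079,0],
  ],
  rotation=[
    [0,0,0.07],
    [0,0,0.15],
    [0,0,0.23],
    [0,0,0.31],
    [0,0,0.39],
    [0,0,0.46],
    [0,0,0.51],
    [0,0,0.544],
    [0,0,0.544],
    [0,0,0.544],
  ],
  gripper=[1,1,1,1,1,1,1,1,1,1],
)

```text
time_s: 6.75
eef_pos: [474.4, 151.6, 110.5]
ee_rot: [-0.0, 0.744, 0.669, -0.001]
force: [-0.0, 0.3, -4.4]
grip_width: 0.265
grip_force: 59.6
```

Run:
```python
from h import *
d,s=snap('wrist','w3'); print(s['eef_pos'],s['force'],s['wrist_torque'],s['grip_width'])
plan([474.3,152.1,70],-6.1)
g=d['pixels'].min(axis=2); m=(g>120).astype(np.uint8); print([(cv2.boundingRect(c)) for c in cv2.findContours(m,0,1)[0] if cv2.contourArea(c)>1000])
```

```text
[474.36773775 151.57441754 110.49877661] [-0.00990826  0.28897084 -4.39207289] [ 0.00773901  0.03303324 -0.00484901] 0.264906336532378
T [ 0.0006 -0.0002  0.0407] R [-0.0009  0.0003 -0.0003] yaw_y -6.11
[(282, 380, 75, 28), (607, 355, 33, 57), (287, 287, 64, 56), (172, 63, 325, 286)]
```

View pics/w3.png

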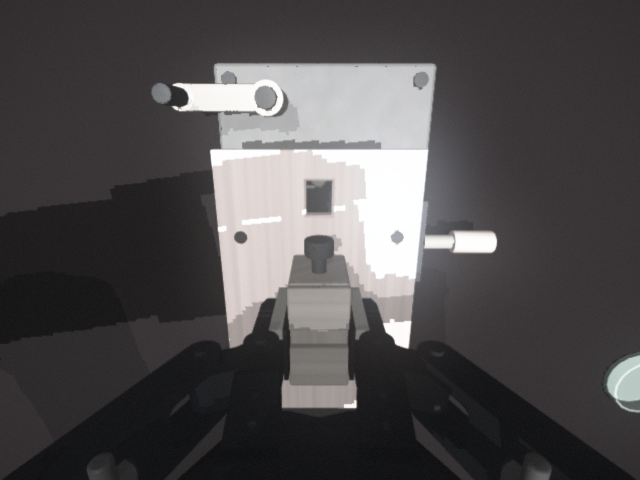

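The plate is held square. The slot shows at (319,197), the clip pivot at (266,97) and the peg top at (163,93). I'll measure the slot and clip, then descend to light contact.

Run:
```python
from h import *
d,s=load('w3'); R=q2R(s['ee_rot'])
def tool(p): return (R.T@(p-s['eef_pos'])).round(1)
z=s['eef_pos'][2]-11.5+6
for n,u,v,zz in[('slot',319,197,z),('edgeL',212,151,z),('edgeR',427,151,z),('piv',266,97,56),('pegtop',162,93,80)]:
    p=onz(d,u,v,zz,s); print(n,p.round(1),tool(p))
```

```text
slot [480.1 200.9 105. ] [49.6  0.5  5.5]
edgeL [437.1 225.4 105. ] [ 69.4 -44.8   5.5]
edgeR [527.7 215.6 105. ] [69.3 46.2  5.4]
piv [456.5 248.   56. ] [ 94.  -27.9  54.5]
pegtop [411.4 252.9  80. ] [ 94.1 -73.3  30.6]
```

play_rows(
  translation=[
    [0.0006,0,0.01],
    [0.0006,0,0.02],
    [0.0006,0,0.03],
    [0.0006,0,0.038],
    [0.0006,0,0.042],
    [0.0006,0,0.042],
    [0.0006,0,0.042],
  ],
  rotation=[
    [0,0,0],
    [0,0,0],
    [0,0,0],
    [0,0,0],
    [0,0,0],
    [0,0,0],
    [0,0,0],
  ],
  gripper=[1,1,1,1,1,1,1],
)

```text
time_s: 7.68
eef_pos: [474.9, 152.6, 69.5]
ee_rot: [0.0, 0.744, 0.668, 0.0]
force: [0.5, 0.2, -3.5]
grip_width: 0.268
grip_force: 59.6
```

play_rows(
  translation=[
    [0,-0.0005,0.002],
    [0,-0.0005,0.003],
    [0,-0.0005,0.004],
    [0,-0.0005,0.005],
    [0,-0.0005,0.005],
  ],
  rotation=[
    [0,0,0],
    [0,0,0],
    [0,0,0],
    [0,0,0],
    [0,0,0],
  ],
  gripper=[1,1,1,1,1],
)

```text
time_s: 8.3
eef_pos: [474.1, 152.7, 64.1]
ee_rot: [-0.0, 0.744, 0.668, -0.0]
force: [-0.0, 0.1, -3.9]
grip_width: 0.268
grip_force: 59.6
```

play_rows(
  translation=[
    [0,0,0.0005],
    [0,0,0.001],
    [0,0,0.001],
  ],
  rotation=[
    [0,0,0],
    [0,0,0],
    [0,0,0],
  ],
  gripper=[1,1,1],
)

```text
time_s: 8.68
eef_pos: [474.2, 152.7, 63.1]
ee_rot: [-0.0, 0.744, 0.668, -0.0]
force: [0.1, -0.4, -3.6]
grip_width: 0.27
grip_force: 59.6
```

play_rows(
  translation=[
    [0,0,0.0005],
    [0,0,0.001],
    [0,0,0.001],
  ],
  rotation=[
    [0,0,0],
    [0,0,0],
    [0,0,0],
  ],
  gripper=[1,1,1],
)

```text
time_s: 9.05
eef_pos: [474.2, 152.7, 62.1]
ee_rot: [-0.0, 0.744, 0.668, -0.0]
force: [-0.4, 0.5, -3.9]
grip_width: 0.272
grip_force: 59.6
```

play_rows(
  translation=[
    [0,0,0.0005],
    [0,0,0.001],
    [0,0,0.001],
  ],
  rotation=[
    [0,0,0],
    [0,0,0],
    [0,0,0],
  ],
  gripper=[1,1,1],
)

```text
time_s: 9.43
eef_pos: [474.2, 152.7, 61.1]
ee_rot: [-0.0, 0.744, 0.668, -0.0]
force: [-0.1, 0.1, -4.2]
grip_width: 0.273
grip_force: 59.6
```

play_rows(
  translation=[
    [0,0,0.0005],
    [0,0,0.001],
    [0,0,0.001],
  ],
  rotation=[
    [0,0,0],
    [0,0,0],
    [0,0,0],
  ],
  gripper=[1,1,1],
)

```text
time_s: 9.8
eef_pos: [474.2, 152.7, 60.1]
ee_rot: [-0.0, 0.744, 0.668, -0.0]
force: [-0.1, 0.2, -4.9]
grip_width: 0.271
grip_force: 59.6
```

No contact force yet at 3 mm below the pin tops, so both holes appear to be over the pins. I'll keep going down gently.

play_rows(
  translation=[
    [0,0,0.0005],
    [0,0,0.001],
    [0,0,0.0015],
    [0,0,0.002],
    [0,0,0.002],
  ],
  rotation=[
    [0,0,0],
    [0,0,0],
    [0,0,0],
    [0,0,0],
    [0,0,0],
  ],
  gripper=[1,1,1,1,1],
)

```text
time_s: 10.42
eef_pos: [474.2, 152.7, 58.1]
ee_rot: [-0.0, 0.744, 0.668, -0.0]
force: [0.5, 0.8, -4.9]
grip_width: 0.27
grip_force: 59.6
```

play_rows(
  translation=[
    [0,0,0.0005],
    [0,0,0.001],
    [0,0,0.0015],
    [0,0,0.002],
    [0,0,0.002],
  ],
  rotation=[
    [0,0,0],
    [0,0,0],
    [0,0,0],
    [0,0,0],
    [0,0,0],
  ],
  gripper=[1,1,1,1,1],
)

```text
time_s: 11.05
eef_pos: [474.2, 152.7, 56.1]
ee_rot: [-0.0, 0.744, 0.668, -0.0]
force: [-0.2, 0.1, -4.0]
grip_width: 0.27
grip_force: 59.6
```

play_rows(
  translation=[
    [0,0,0.0005],
    [0,0,0.001],
    [0,0,0.001],
  ],
  rotation=[
    [0,0,0],
    [0,0,0],
    [0,0,0],
  ],
  gripper=[1,1,1],
)

```text
time_s: 11.42
eef_pos: [474.2, 152.7, 55.1]
ee_rot: [-0.0, 0.744, 0.668, -0.0]
force: [0.7, 0.9, -3.9]
grip_width: 0.272
grip_force: 59.6
```

play_rows(
  translation=[
    [0,0,0.0005],
    [0,0,0.001],
    [0,0,0.001],
  ],
  rotation=[
    [0,0,0],
    [0,0,0],
    [0,0,0],
  ],
  gripper=[1,1,1],
)

```text
time_s: 11.8
eef_pos: [474.2, 152.7, 54.1]
ee_rot: [-0.0, 0.744, 0.668, -0.0]
force: [-0.7, 0.3, -3.7]
grip_width: 0.274
grip_force: 59.6
```

play_rows(
  translation=[
    [0,0,0.0003],
    [0,0,0.0005],
    [0,0,0.0005],
  ],
  rotation=[
    [0,0,0],
    [0,0,0],
    [0,0,0],
  ],
  gripper=[1,1,1],
)

```text
time_s: 12.18
eef_pos: [474.2, 152.7, 53.7]
ee_rot: [0.0, 0.744, 0.668, 0.0]
force: [0.5, 0.4, -4.0]
grip_width: 0.269
grip_force: 59.6
```

play_rows(
  translation=[
    [0,0,0.0003],
    [0,0,0.0005],
    [0,0,0.0005],
  ],
  rotation=[
    [0,0,0],
    [0,0,0],
    [0,0,0],
  ],
  gripper=[1,1,1],
)

```text
time_s: 12.55
eef_pos: [474.2, 152.7, 53.4]
ee_rot: [0.0, 0.744, 0.668, 0.0]
force: [-1.8, -0.7, 1.0]
grip_width: 0.268
grip_force: 60.1
```

Run:
```python
from h import *
d,s=snap('wrist','w4'); print(s['eef_pos'],s['force'],s['wrist_torque'],s['grip_width'])
```

```text
[474.22953794 152.67910717  53.400524  ] [-1.80198769 -0.72153738  1.00041766] [-0.06054745  0.25434641 -0.02544294] 0.2676431499024598
```

View pics/w4.png

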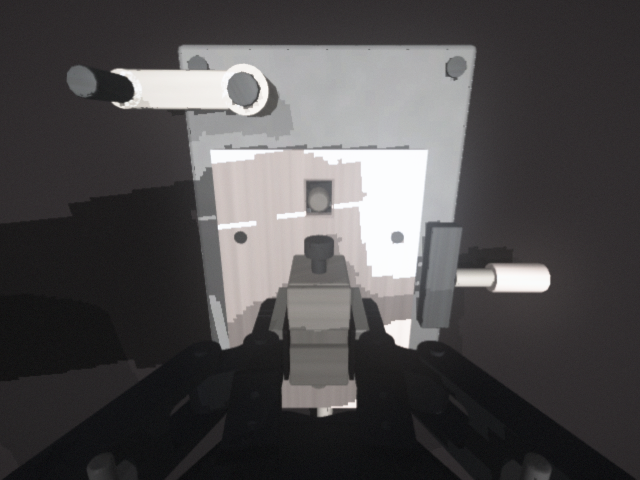

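The plate has reached seat height: z matches, there is light contact of about 5 N, and the lower pin shows in the slot at (319,203). I'll release and rise.

play_rows(
  translation=[
    [0,0,0],
    [0,0,0],
    [0,0,0],
    [0,0,0],
    [0,0,-0.02],
    [0,0,-0.05],
    [0,0,-0.07],
    [0,0,-0.07],
  ],
  rotation=[
    [0,0,0],
    [0,0,0],
    [0,0,0],
    [0,0,0],
    [0,0,0],
    [0,0,0],
    [0,0,0],
    [0,0,0],
  ],
  gripper=[-0.2,-0.2,-0.2,-0.2,-0.2,-0.2,-0.2,-0.2],
)

```text
time_s: 13.6
eef_pos: [474.9, 152.8, 124.2]
ee_rot: [0.001, 0.744, 0.668, 0.001]
force: [-1.4, 0.2, 0.3]
grip_width: 0.602
grip_force: 0.0
```

Run:
```python
from h import *
d,s=snap('wrist','w5'); print(s['eef_pos'],s['force'],s['grip_width'])
# plate edges seated: top at z=48
g=d['pixels'].min(axis=2); m=(g>120).astype(np.uint8)
for p in[(437.1+0,225.4,48),(527.7,215.6,48),(480,201,48)]: print(proj(d,p,s).round())
plan([413.6,278.8,120],-6.1)
cv2.imwrite('pics/w5c.png',d['pixels'][:,:,::-1])
```

```text
[474.86055103 152.77021269 124.16592894] [-1.37563807  0.22071461  0.30929138] 0.6018679048848374
[245. 145.]
[391. 145.]
[318. 176.]
T [ 0.1189 -0.0737  0.003 ] R [ 0.0005 -0.0001 -0.0001] yaw_y -6.11
```

View pics/w5.png

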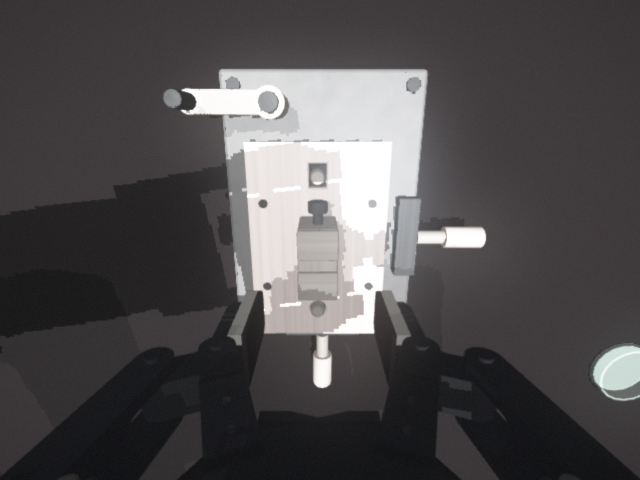

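The plate is seated, with pins visible in both holes at (318,176) and (318,310), and the clip is still open. I'll shut the fingers and go behind the peg, on its +y side.

play_rows(
  translation=[
    [0.03,-0.02,0],
    [0.07,-0.045,0],
    [0.1,-0.065,0],
    [0.119,-0.074,0.003],
    [0.119,-0.074,0.003],
    [0.119,-0.074,0.02],
    [0.119,-0.074,0.045],
    [0.119,-0.074,0.06],
    [0.119,-0.074,0.06],
    [0.119,-0.074,0.06],
  ],
  rotation=[
    [0,0,0],
    [0,0,0],
    [0,0,0],
    [0,0,0],
    [0,0,0],
    [0,0,0],
    [0,0,0],
    [0,0,0],
    [0,0,0],
    [0,0,0],
  ],
  gripper=[1,1,1,1,1,1,1,1,1,1],
  force=30,
)

```text
time_s: 14.9
eef_pos: [413.8, 278.8, 63.8]
ee_rot: [0.0, 0.744, 0.668, 0.0]
force: [-0.3, -0.4, 0.6]
grip_width: -0.001
grip_force: 0.0
```

Run:
```python
from h import *
s=ctrl.sense(); print(s['time_s'],s['eef_pos'],s['force'],s['grip_width'])
P=np.array([456.5,248]); 
for th,off in[(173.8,16)]+[(173.8+a,16) for a in range(10,81,10)]+[(258,16),(261,16),(263.9,16)]:
    a=np.radians(th); p=P+46*np.array([np.cos(a),np.sin(a)])-off*np.array([-np.sin(a),np.cos(a)])
    print(th,end=' '); plan([*p,63.5],th-180)
```

```text
14.9 [413.77484502 278.82144535  63.77320129] [-0.33540515 -0.37180701  0.62726076] -0.0011077348502244913
173.8 T [-0.01   -0.0002  0.0003] R [ 0.0009 -0.0004  0.0014] yaw_y -6.12
183.8 T [-0.0183 -0.0023  0.0003] R [ 0.001  -0.0003 -0.1731] yaw_y -6.12
193.8 T [-0.0267 -0.0029  0.0003] R [ 1.000e-03 -3.000e-04 -3.477e-01] yaw_y -6.12
203.8 T [-0.0352 -0.0021  0.0003] R [ 1.000e-03 -2.000e-04 -5.222e-01] yaw_y -6.12
213.8 T [-0.0433  0.0002  0.0003] R [ 1.000e-03 -1.000e-04 -6.967e-01] yaw_y -6.12
223.8 T [-0.051   0.0039  0.0003] R [ 0.0011  0.     -0.8713] yaw_y -6.12
233.8 T [-0.0579  0.0089  0.0003] R [ 1.1000e-03  1.0000e-04 -1.0458e+00] yaw_y -6.12
243.8 T [-0.0638  0.0149  0.0003] R [ 1.1000e-03  2.0000e-04 -1.2203e+00] yaw_y -6.12
253.8 T [-0.0686  0.022   0.0003] R [ 1.1000e-03  3.0000e-04 -1.3949e+00] yaw_y -6.12
258 T [-0.0702  0.0251  0.0003] R [ 1.1000e-03  3.0000e-04 -1.4682e+00] yaw_y -6.12
261 T [-0.0712  0.0275  0.0003] R [ 1.1000e-03  4.0000e-04 -1.5205e+00] yaw_y -6.12
263.9 T [-0.0721  0.0298  0.0003] R [ 1.1000e-03  4.0000e-04 -1.5711e+00] yaw_y -6.12
```

play_rows(
  translation=[
    [-0.004,0,0],
    [-0.008,0,0],
    [-0.01,-0.0002,0],
    [-0.014,-0.0013,0],
    [-0.0183,-0.0023,0],
    [-0.0225,-0.0027,0],
    [-0.0267,-0.0029,0],
    [-0.031,-0.0026,0],
    [-0.0352,-0.0021,0],
    [-0.0352,-0.0021,0],
  ],
  rotation=[
    [0,0,0],
    [0,0,0],
    [0,0,0],
    [0,0,-0.087],
    [0,0,-0.173],
    [0,0,-0.26],
    [0,0,-0.348],
    [0,0,-0.435],
    [0,0,-0.522],
    [0,0,-0.522],
  ],
  gripper=[1,1,1,1,1,1,1,1,1,1],
)

```text
time_s: 16.15
eef_pos: [407.5, 244.0, 63.3]
ee_rot: [0.0, 0.547, 0.837, 0.0]
force: [0.1, -0.2, -0.1]
grip_width: -0.001
grip_force: 0.0
```

Run:
```python
from h import *
s=ctrl.sense(); print(s['time_s'],s['eef_pos'],s['force'],s['grip_width'])
P=np.array([456.5,248]); 
for th,off in[(203.8+a,16) for a in range(5,56,5)]+[(261,16),(263.9,16)]:
    a=np.radians(th); p=P+46*np.array([np.cos(a),np.sin(a)])-off*np.array([-np.sin(a),np.cos(a)])
    print(th,end=' '); plan([*p,63.5],th-180)
```

```text
16.15 [407.51255173 243.99884858  63.3312745 ] [ 0.08963992 -0.22874549 -0.09872683] -0.0012250046542598696
208.8 T [-0.0042 -0.0008 -0.0002] R [ 0.0003  0.     -0.0883] yaw_y 23.74
213.8 T [-0.0083 -0.0016 -0.0002] R [ 3.000e-04  1.000e-04 -1.755e-01] yaw_y 23.74
218.8 T [-0.0126 -0.0021 -0.0002] R [ 3.000e-04  1.000e-04 -2.628e-01] yaw_y 23.74
223.8 T [-0.0168 -0.0022 -0.0002] R [ 3.000e-04  1.000e-04 -3.501e-01] yaw_y 23.74
228.8 T [-0.021  -0.002  -0.0002] R [ 3.000e-04  1.000e-04 -4.373e-01] yaw_y 23.74
233.8 T [-0.0253 -0.0014 -0.0002] R [ 3.000e-04  1.000e-04 -5.246e-01] yaw_y 23.74
238.8 T [-0.0294 -0.0004 -0.0002] R [ 3.000e-04  1.000e-04 -6.119e-01] yaw_y 23.74
243.8 T [-0.0334  0.0009 -0.0002] R [ 3.000e-04  1.000e-04 -6.991e-01] yaw_y 23.74
248.8 T [-0.0373  0.0026 -0.0002] R [ 3.000e-04  1.000e-04 -7.864e-01] yaw_y 23.74
253.8 T [-0.0411  0.0047 -0.0002] R [ 2.000e-04  1.000e-04 -8.737e-01] yaw_y 23.74
258.8 T [-0.0446  0.007  -0.0002] R [ 2.000e-04  2.000e-04 -9.609e-01] yaw_y 23.74
261 T [-0.0461  0.0081 -0.0002] R [ 2.000e-04  2.000e-04 -9.993e-01] yaw_y 23.74
263.9 T [-0.048   0.0097 -0.0002] R [ 2.0000e-04  2.0000e-04 -1.0499e+00] yaw_y 23.74
```

play_rows(
  translation=[
    [-0.0042,-0.0008,0],
    [-0.0083,-0.0016,0],
    [-0.0126,-0.0021,0],
    [-0.0168,-0.0022,0],
    [-0.021,-0.002,0],
    [-0.0253,-0.0014,0],
    [-0.0294,-0.0004,0],
    [-0.0334,0.0009,0],
  ],
  rotation=[
    [0,0,-0.088],
    [0,0,-0.175],
    [0,0,-0.263],
    [0,0,-0.35],
    [0,0,-0.437],
    [0,0,-0.525],
    [0,0,-0.612],
    [0,0,-0.7],
  ],
  gripper=[1,1,1,1,1,1,1,1],
)

```text
time_s: 17.15
eef_pos: [421.3, 214.0, 63.2]
ee_rot: [-0.001, 0.225, 0.974, -0.0]
force: [-1.4, 3.0, 1.6]
grip_width: -0.001
grip_force: 1.4
```

Run:
```python
from h import *
d,s=snap('wrist','w6'); print(s['time_s'],s['eef_pos'],s['force'])
P=np.array([456.5,248]); 
for th,off in[(243.8+a,16) for a in range(5,16,5)]+[(261,16),(263.9,16)]:
    a=np.radians(th); p=P+46*np.array([np.cos(a),np.sin(a)])-off*np.array([-np.sin(a),np.cos(a)])
    print(th,end=' '); plan([*p,63.5],th-180)
```

```text
17.15 [421.34891029 214.03861242  63.18998664] [-1.35249778  2.95629164  1.57504332]
248.8 T [-0.0042 -0.0012 -0.0003] R [-0.0002 -0.0007 -0.0813] yaw_y 64.14
253.8 T [-0.0083 -0.0021 -0.0003] R [-0.0002 -0.0007 -0.1686] yaw_y 64.14
258.8 T [-0.0125 -0.0026 -0.0003] R [-1.000e-04 -7.000e-04 -2.558e-01] yaw_y 64.14
261 T [-0.0144 -0.0027 -0.0003] R [-1.000e-04 -7.000e-04 -2.942e-01] yaw_y 64.14
263.9 T [-0.0169 -0.0027 -0.0003] R [-1.000e-04 -7.000e-04 -3.448e-01] yaw_y 64.14
```

View pics/w6.png

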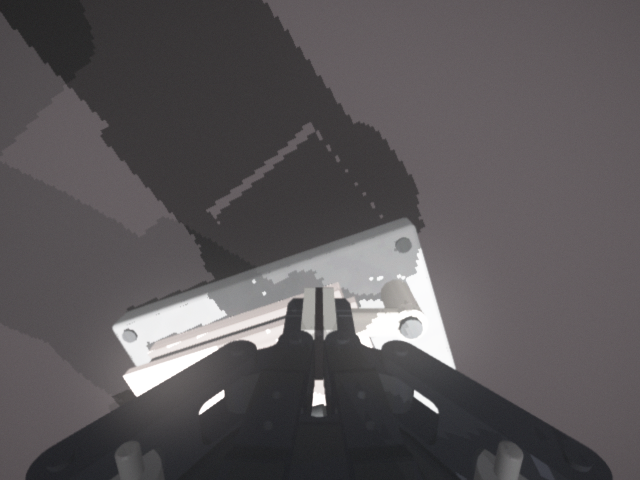

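The clip is swinging with the fingers: the pivot is at (410,327) and the arm runs behind the shut fingers, with about 3 N of push. I'll carry on to the end.

play_rows(
  translation=[
    [-0.0042,-0.0012,0],
    [-0.0083,-0.0021,0],
    [-0.0125,-0.0026,0],
    [-0.0125,-0.0026,0],
  ],
  rotation=[
    [0,0,-0.082],
    [0,0,-0.169],
    [0,0,-0.256],
    [0,0,-0.256],
  ],
  gripper=[1,1,1,1],
)

```text
time_s: 17.7
eef_pos: [431.7, 206.1, 63.1]
ee_rot: [-0.0, 0.101, 0.995, -0.0]
force: [-0.2, 0.9, 0.1]
grip_width: -0.001
grip_force: 0.2
```

play_rows(
  translation=[
    [-0.001,-0.0001,0],
    [-0.002,-0.0001,0],
    [-0.002,-0.0001,0],
  ],
  rotation=[
    [0,0,-0.02],
    [0,0,-0.04],
    [0,0,-0.04],
  ],
  gripper=[1,1,1],
)

```text
time_s: 18.08
eef_pos: [433.5, 205.4, 63.0]
ee_rot: [-0.0, 0.08, 0.997, -0.0]
force: [-2.6, -2.1, 0.5]
grip_width: -0.002
grip_force: 1.4
```

play_rows(
  translation=[
    [-0.0005,0,0],
    [-0.001,0,0],
    [-0.001,0,0],
  ],
  rotation=[
    [0,0,-0.01],
    [0,0,-0.02],
    [0,0,-0.02],
  ],
  gripper=[1,1,1],
)

```text
time_s: 18.45
eef_pos: [434.7, 205.4, 63.1]
ee_rot: [-0.0, 0.07, 0.998, -0.0]
force: [-2.2, -0.8, -0.2]
grip_width: 0.001
grip_force: 1.3
```

play_rows(
  translation=[
    [-0.0005,0,0],
    [-0.001,0,0],
    [-0.001,0,0],
  ],
  rotation=[
    [0,0,-0.01],
    [0,0,-0.02],
    [0,0,-0.02],
  ],
  gripper=[1,1,1],
)

```text
time_s: 18.82
eef_pos: [435.5, 205.3, 63.1]
ee_rot: [-0.0, 0.06, 0.998, -0.0]
force: [-4.6, -3.2, 0.2]
grip_width: -0.001
grip_force: 2.2
```

play_rows(
  translation=[
    [-0.0003,0,0],
    [-0.0006,0,0],
    [-0.0006,0,0],
  ],
  rotation=[
    [0,0,0],
    [0,0,0],
    [0,0,0],
  ],
  gripper=[1,1,1],
)

```text
time_s: 19.2
eef_pos: [435.6, 205.2, 63.0]
ee_rot: [-0.001, 0.06, 0.998, -0.0]
force: [-6.7, -1.4, 2.7]
grip_width: -0.001
grip_force: 3.3
```

play_rows(
  translation=[
    [-0.0003,0,0],
    [-0.0006,0,0],
    [-0.0006,0,0],
  ],
  rotation=[
    [0,0,0],
    [0,0,0],
    [0,0,0],
  ],
  gripper=[1,1,1],
)

```text
time_s: 19.58
eef_pos: [435.8, 205.2, 63.0]
ee_rot: [-0.001, 0.06, 0.998, -0.0]
force: [-9.2, -1.3, 3.7]
grip_width: 0.003
grip_force: 4.5
```

The force is rising and the arm has stopped moving, so the clip is at its stop. I'll back off, rise and check.

play_rows(
  translation=[
    [0.005,0,0],
    [0.02,0,0],
    [0.03,0,0],
    [0.03,0,-0.04],
    [0.03,0,-0.09],
    [0.06,0,-0.12],
    [0.09,0,-0.14],
    [0.09,0,-0.14],
  ],
  rotation=[
    [0,0,0],
    [0,0,0],
    [0,0,0],
    [0,0,0],
    [0,0,0],
    [0,0,0],
    [0,0,0],
    [0,0,0],
  ],
  gripper=[1,1,1,1,1,1,1,1],
)

```text
time_s: 20.58
eef_pos: [346.7, 216.4, 204.5]
ee_rot: [0.002, 0.059, 0.998, 0.001]
force: [1.2, -0.5, -0.8]
grip_width: -0.001
grip_force: 0.0
```

Run:
```python
from h import *
d,s=snap('top','t2'); w,s=snap('wrist','w7'); print(s['time_s'],s['eef_pos'],s['force'])
a=cv2.resize(d['pixels'][215:315,190:320],(0,0),fx=3,fy=3,interpolation=2)
b=cv2.resize(w['pixels'],(400,300)); o=np.concatenate([a,b],1); cv2.imwrite('pics/fin.png',o[:,:,::-1])
```

```text
20.625 [347.3728947  216.09309614 203.59895511] [-0.72462094 -0.48996702 -0.82123592]
```

View pics/fin.png

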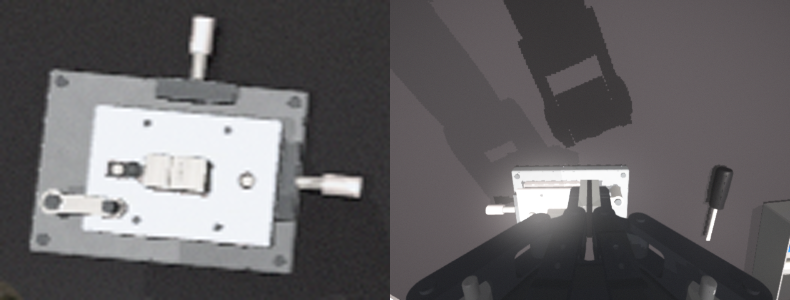

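The final top crop shows the plate seated with a pin in the round hole at (247,180). The clip arm runs from its pivot at (50,202) to its peg at (115,208), over the plate's corner and parallel to the stage's long side. The robot is clear of everything.

```bash
python3 -c "
from rig import ctrl; print(ctrl.finish_job())"
```

```text
the job is handed in; nothing more can be done
None
```

I seated the plate on both pins and swung the clip over it to its stop, then backed the robot clear and handed the job in at about 21 s; the highest force I read on the stage was about 10 N, and no verdict came back.

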